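# Unlock the medicine box with its key

## Task

Unlock the blue medicine box: take the orange-headed key from its wooden stand, push it fully home in the lock on the box, turn it clockwise until it meets its stop so that the lid springs up, turn it back home and draw it out, then stand it fully down in its wooden stand again. Work the key gently, by feel: neither ram it into the lock nor wrench it against its stops, and leave the other things alone.

Things in the scene. Friction and masses are not known exactly. Their poses are not given: they have to be found in the camera images.
- medicine_box: Fixed blue steel box, 170 x 200 x 72 mm (x, y, z), origin under its centre, z up, its front (-x side) towards the robot. The front 52 mm of its top is a fixed deck at z = 72 mm with the lock in its middle, the lock's axis (upright) 60 mm in front of the box's centre; behind it lies the white lid with a green cross.
- lid (a joint): Angle of the lid about its rear edge, rad: 0 latched shut, 0.16 sprung fully up (front edge up by about 18 mm, still well below the head of a seated key). The lock releases it just before the key reaches its stop; it then rises by its own spring within half a second.
- keyway (a point): Centre of the mouth of the keyway, in the top of the brass lock core, 76 mm above the worktop (a round steel bezel of 42 mm diameter stands round it, 1.5 mm higher). The straight-down keyway is 13 x 5.5 mm and 24 mm deep to its floor, with steep lead-in edges round its mouth, 2.5 mm wide and 4.3 mm deep; the point's x axis lies along its 13 mm width, z up. It turns with the core. The lock sits in the box at any angle, up to 0.25 rad either way.
- lock_core (a joint): Turn of the lock core, rad: 0 at its home stop, growing clockwise seen from above. Its other stop lies anywhere from 0.95 to 1.45, differing each time: feel for it. Light friction (0.03 to 0.05 N m), no return spring. The key has 0.1 to 0.2 rad of springy play; at a stop the torque on it climbs past 0.08 N m in about 0.1 rad more; from about 0.3 N m it is being wrenched.
- key: Loose key, 77 mm long, about 40 g, upright in its stand at the start. Origin at the tip of its blade, z axis up along the key to its head. Blade 12 mm wide (along x) and 4.5 mm thick (along y), 24 mm long, ending in a 1.5 mm narrower nose; above it a round shank of 9 mm diameter up to 44 mm; then the orange head from 43 to 77 mm above the tip, 30 mm wide (along x) and 10 mm thick (along y), with flat faces to pinch across y. It fits the keyway either way round.
- key_head (a point): Middle of the key's orange head, 60 mm above the tip.
- key_stand: Fixed wooden block, 78 x 64 mm at its foot and 30 mm high, origin under its centre. A slot of 14 x 6.5 mm (14 mm along the block's x), 20 mm deep with 3 mm lead-in edges, in the middle of its top holds the key upright: the seated tip is 10 mm above the worktop.
- salt_shaker: Salt shaker, 44 mm diameter, 90 mm high, a bystander at the front edge. Origin under its centre.

How it is judged:
On the way, in this order (a step that is already met when the one before it is completed fails the run):
1. the key is fully home in the lock (z of key in the frame of keyway below -0.0215 m and horizontal distance between key and keyway below 0.003 m and angle between the x axis of key and the x axis of keyway, either way round below 0.2 rad), for 0.1 s.
2. the key, still in the lock, has turned the core to its stop and the lid has sprung up (angle between the x axis of keyway and the x axis of medicine_box, either way round above 1.15 rad and value of joint lock_core above 0.7 rad and value of joint lid above 0.1 rad and z of key in the frame of keyway below -0.015 m), for 0.1 s.
3. the key, still in the lock, has turned the core back home (value of joint lock_core below 0.06 rad and z of key in the frame of keyway below -0.015 m), for 0.1 s.
At the end, for the whole second after the job is handed in: The lid is up by more than 0.1 rad, the lock core is back within 0.08 rad of home, and the key stands upright (within 0.15 rad), at rest, fully down in the slot of its stand (tip within 3.5 mm of its seat) (value of joint lid above 0.1 rad and value of joint lock_core below 0.08 rad and z of key in the frame of key_stand between 0.007 and 0.0135 m and horizontal distance between key and key_stand below 0.005 m and angle between key's own z axis and vertical below 0.15 rad and linear speed of key below 0.02 m/s); the robot touches nothing.
It fails at once if the key is rammed or wrenched in the lock (contact force over 70 N) (contact force between key and medicine_box above 70 N).
It fails at once if the salt shaker is moved by more than 2 cm (distance of salt_shaker from where it was at the start of the episode above 0.02 m).
It also fails if it takes over 72 s, if anything falls off the work surface, if the arm or the gripper's body presses on something with over 40 N, if the wrist force passes 120 N, or if a joint passes its speed limit or range.

## Robot

A 6-joint arm with a two-finger parallel gripper is mounted at the origin on a cart in front of the work surface, level with it; the furniture and walls round the work are solid. World frame = base frame: x ahead of the robot, y to its left, z up, the work surface at z = 0. Lengths are in m, angles in rad, forces in N, time in s.
With the tool pointing down it reaches from about 0.25 to 0.8 m from the base axis. Payload 3.9 kg.
Tool frame: the origin (TCP) lies midway between the tips of the shut fingers; the grasp point (between the pads) lies 19 mm behind it; z points along the fingers, x is the direction in which the jaws open and shut, and the axes are right-handed (so a half turn about z gives the same grasp; the last joint's range is limited). The gripper opens to 85 mm and grips with 20 to 120 N. Pads are 22 mm wide; open, the fingers measure 114 mm over their backs; the gripper's body (76 mm by 85 mm) begins 54 mm behind the grasp point. The pads swing forward as they close: fully open they stand 13 mm farther back than shut.
Start: joints at [0, 0.26, -0.138, 1.173, 0, 1.571], TCP at [0.525, -0, 0.231] pointing down, gripper open.
Joint ranges: [-2.78, 2.78], [-0.83, 1.72], [-1.28, 1.37], [-1.9, 2.12], [-1.57, 1.48], [-3.14, 3.14]. Speed limits (rad/s): [2.57, 2.57, 3.14, 3.14, 3.14, 3.14].

## Interface

Orientations are given as a rotation vector (axis times angle).
In Python, from bench import telemetry, snapshot, calibration, bot gives the robot as it stands.
- The arm moves only by the tool drive_tool, never from a script. Its argument "targets" is text: rows parted by semicolons, each of 7 numbers parted by spaces: the gripper command: -1 is fully open, 1 is shut, values between are in proportion, then the shift along the tool's x, y, z in mm, then the turn, a rotation vector about the tool's x, y, z in rad. A call has 1 to 10 rows; each row is the pose to reach, as a shift and turn from the pose commanded when the call began, along the tool's axes at that moment; what a row does not reach only later rows make up. A row lasts 1/10 s, in which the tool goes at most 50 mm and 8.59 degrees, less where a joint would pass 70% of its speed; a pose out of reach is approached as far as the arm can. A call with a gripper value outside its range is refused whole. The fingers move at their own pace and stop on an object; "grip_force" is the grip in N (left out, the last holds). Time passes only in rows, so rows that repeat a pose let the fingers close. It gives the time, the measured TCP pose, the force and the opening at its end, in the units of the state.
- telemetry.sense(): the state, without advancing time (a new reading comes with each control period).
- snapshot(name): name is "scene" or "side" or "wrist"; returns the picture (384x512x3 uint8, red, green, blue); there is no depth.
- calibration(name): a dict with "fx", "fy", "cx", "cy" (pixels), "world_from_camera" (4x4, takes a point from camera to world coordinates); the wrist camera has in their place "mount" (4x4, takes a point from camera to tool coordinates, whose origin is the TCP and whose axes are the tool frame's). Camera axes: x right, y down, z forward; pixel columns grow to the right and rows downward; lengths in m; the calibration is good to about 2 mm. A picture is of the moment at which its call begins: read the wrist's pose just before it. calibration takes no time and is no camera call.
- bot.close_job(): hands the job in, once; it reports no verdict.
The state is a dict: "time_s": time; "q": joint angles; "qd": joint speeds; "effort": joint torques, N m; "ee_pos": TCP position; "eef_rot": TCP orientation; "contact_force": force on the tool from outside, world axes, zero at the start; "torque": the same for the moment, N m; "grip_width": finger opening in m.
Only numpy, scipy, OpenCV 4.12 (cv2) and the standard library are available. Lean on these libraries where they do the work, as an engineer would, in place of code of your own. Each camera call takes 0.05 s, during which the arm holds its last target.

## Working session

There is one attempt and no reset: what is moved stays moved. The work goes in short steps, Python scripts to look and compute and a tool call to move; the robot and the scene stay as the last step left them, time stands still between calls to the robot, and variables do not carry over. Pictures are saved under pics/ and viewed, and the job is handed in when it is done.

Besides the shell and the picture viewer there is one more tool, called as a command line: name --argument value ..., lists and objects as JSON in quotes. drive_tool: Moves the arm, as the interface text tells. Its arguments: {"type":"object","properties":{"targets":{"type":"string"},"grip_force":{"type":"number"}},"required":["targets"]}

```bash
ls; mkdir -p pics; python3 - <<'E'
from bench import telemetry, snapshot, calibration, bot
import cv2, numpy as np
np.set_printoptions(precision=4,suppress=True)
print(telemetry.sense())
for n in ["scene","side","wrist"]:
    c=calibration(n); print(n,c)
    cv2.imwrite(f"pics/{n}0.png",snapshot(n)[:,:,::-1])
E
```

```text
pics
{'time_s': 0.0, 'q': array([-0.    ,  0.2607, -0.1394,  1.1727,  0.    ,  1.5708]), 'qd': array([-0.0007, -0.0002, -0.0005,  0.    , -0.0007,  0.0004]), 'effort': array([ -0.0003, -40.5677,  25.3926,   0.0189,  -0.    ,   0.    ]), 'ee_pos': array([ 0.5243, -0.    ,  0.2305]), 'eef_rot': array([-3.1416,  0.    ,  0.0031]), 'contact_force': array([ 0.5373,  0.2783, -1.394 ]), 'torque': array([-0.0298, -0.0441,  0.0263]), 'grip_width': 0.0858858686221998}
scene {'fx': 458.91811650036783, 'fy': 458.91811650036783, 'cx': 254.936452136905, 'cy': 194.15319576065372, 'world_from_camera': array([[ 0.6583, -0.4989,  0.5637,  0.0466],
       [-0.7528, -0.4379,  0.4914, -0.2651],
       [ 0.0017, -0.7479, -0.6638,  0.6259],
       [ 0.    ,  0.    ,  0.    ,  1.    ]])}
side {'fx': 426.9720898299119, 'fy': 426.9720898299119, 'cx': 257.97969077662964, 'cy': 190.49890999329008, 'world_from_camera': array([[ 0.9242, -0.1428,  0.3543,  0.2054],
       [-0.3818, -0.3725,  0.8458, -0.5796],
       [ 0.0112, -0.917 , -0.3988,  0.4463],
       [ 0.    ,  0.    ,  0.    ,  1.    ]])}
wrist {'fx': 320.40229990634936, 'fy': 320.40229990634936, 'cx': 258.08024882819757, 'cy': 189.66690260826962, 'mount': array([[ 1.    ,  0.0012, -0.0001, -0.0002],
       [-0.0012,  0.9568,  0.2907, -0.0744],
       [ 0.0004, -0.2907,  0.9568, -0.1424],
       [ 0.    ,  0.    ,  0.    ,  1.    ]])}
```

View pics/scene0.png

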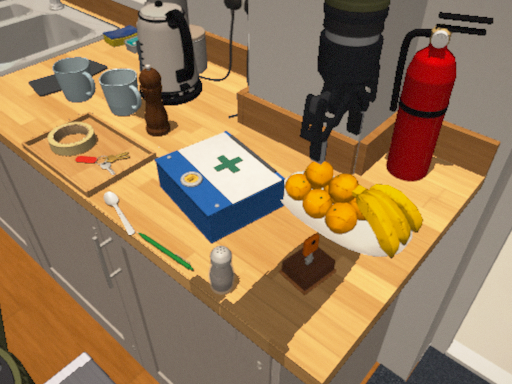

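View pics/side0.png

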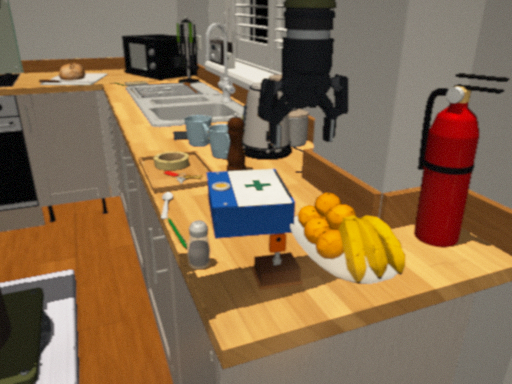

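View pics/wrist0.png

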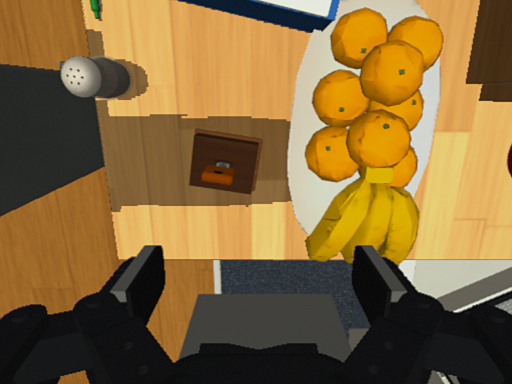

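The scene shows the box (blue, ~(220,185)), its lock at (191,179), the stand with the key at (308,262) and the shaker at (221,268). In the wrist view the stand is at about (225,162).

```bash
cat > h.py <<'E'
from bench import telemetry, snapshot, calibration, bot
import cv2, numpy as np
from scipy.spatial.transform import Rotation as R
np.set_printoptions(precision=4,suppress=True)
def wfc(name,s=None):
    c=calibration(name)
    if name!="wrist": return c,np.array(c["world_from_camera"])
    s=s or telemetry.sense()
    T=np.eye(4);T[:3,:3]=R.from_rotvec(s["eef_rot"]).as_matrix();T[:3,3]=s["ee_pos"]
    return c,T@np.array(c["mount"])
def onz(name,uv,z,s=None):
    c,T=wfc(name,s); out=[]
    for u,v in np.atleast_2d(uv):
        d=T[:3,:3]@np.array([(u-c["cx"])/c["fx"],(v-c["cy"])/c["fy"],1]);o=T[:3,3]
        out.append(o+d*(z-o[2])/d[2])
    return np.array(out)
def proj(name,P,s=None):
    c,T=wfc(name,s);p=(np.atleast_2d(P)-T[:3,3])@T[:3,:3]
    return np.c_[c["cx"]+c["fx"]*p[:,0]/p[:,2],c["cy"]+c["fy"]*p[:,1]/p[:,2]]
def crop(img,x0,y0,w,h,k,fn):
    cv2.imwrite(fn,cv2.resize(img[y0:y0+h,x0:x0+w,::-1] if img.shape[2]==3 else img,None,fx=k,fy=k,interpolation=cv2.INTER_CUBIC))
E
python3 - <<'E'
from h import *
for n,b,k in [("wrist",(170,115,110,90),7),("scene",(150,130,140,110),5),("scene",(270,225,75,75),8)]:
    im=cv2.imread(f"pics/{n}0.png")[:,:,::-1]
    crop(im,*b,k,f"pics/c_{n}{b[0]}.png")
E
```

```text
(no output)
```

View pics/c_wrist170.png

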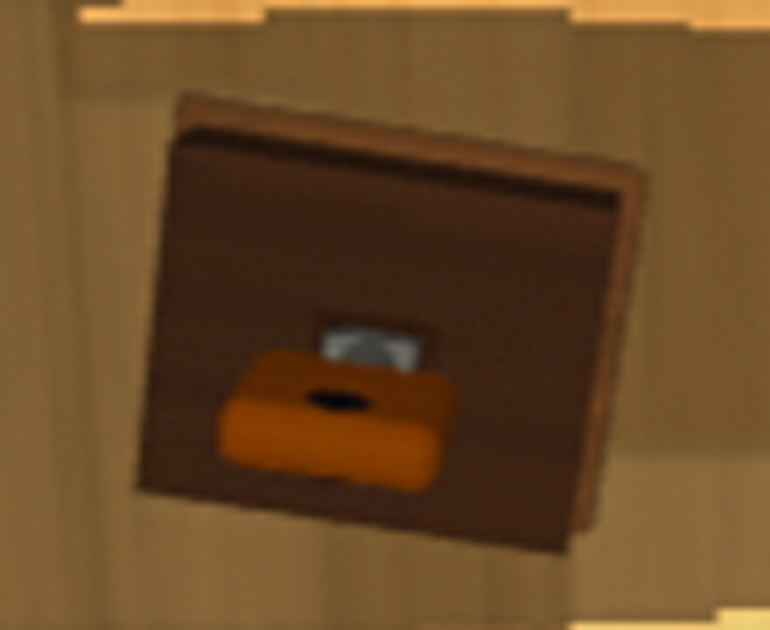

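View pics/c_scene150.png

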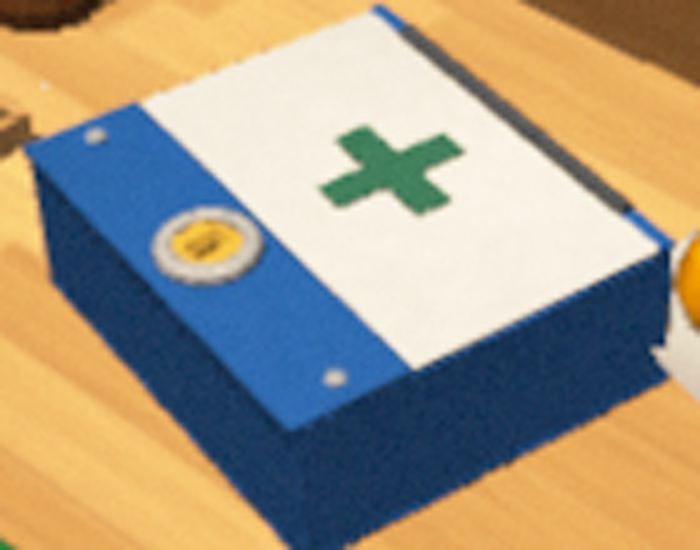

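View pics/c_scene270.png

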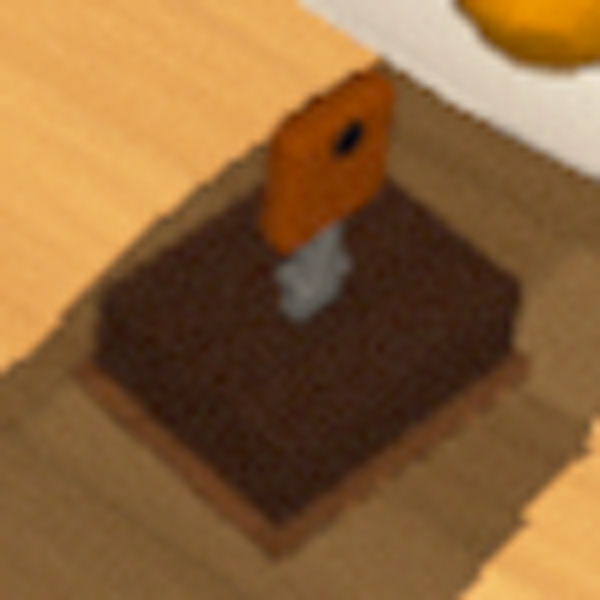

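```bash
python3 - <<'E'
from h import *
W=lambda a:[(170+x/7-.5+.07,115+y/7-.5+.07) for x,y in a]
S=lambda a:[(150+x/5-.4,130+y/5-.4) for x,y in a]
top=onz("wrist",W([(172,143),(618,205),(566,550),(138,488)]),0.03);print(top,top.mean(0))
print(np.linalg.norm(np.diff(top,axis=0),axis=1))
print("foot",onz("wrist",W([(180,95),(645,168),(590,530)]),0.005))
print("key head top corners",onz("wrist",W([(220,445),(440,480)]),0.087))
print("ang",[np.arctan2(*(top[b]-top[a])[1::-1]) for a,b in((0,1),(3,2))])
b=onz("scene",S([(30,150),(290,430),(668,245),(378,8)]),0.072);print("box",b,np.linalg.norm(np.diff(b,axis=0),axis=1),b.mean(0))
print("lock",onz("scene",S([(208,246)]),0.0775),onz("scene",S([(206,240)]),0.076))
print("slot ends",onz("scene",S([(188,247),(226,234)]),0.076))
print("wristproj head", proj("wrist",[[*top.mean(0)[:2],0.087]]))
E
```

```text
[[ 0.4558  0.0309  0.03  ]
 [ 0.5236  0.0215  0.03  ]
 [ 0.5153 -0.0339  0.03  ]
 [ 0.4473 -0.0237  0.03  ]] [ 0.4855 -0.0013  0.03  ]
[0.0685 0.0561 0.0688]
foot [[ 0.4525  0.0354  0.005 ]
 [ 0.528   0.0237  0.005 ]
 [ 0.5188 -0.0382  0.005 ]]
key head top corners [[ 0.4713 -0.0015  0.087 ]
 [ 0.5002 -0.0062  0.087 ]]
ang [np.float64(-0.13690572732767686), np.float64(-0.14914300086815782)]
box [[0.4647 0.3612 0.072 ]
 [0.4211 0.1697 0.072 ]
 [0.5856 0.134  0.072 ]
 [0.6283 0.3273 0.072 ]] [0.1965 0.1684 0.1979] [0.5249 0.248  0.072 ]
lock [[0.4663 0.2589 0.0775]] [[0.4694 0.2635 0.076 ]]
slot ends [[0.4621 0.2656 0.076 ]
 [0.4768 0.2605 0.076 ]]
wristproj head [[216.3866 177.9883]]
```

Stand centre is (0.4856, −0.001), yaw −0.147. The box yaw is about −0.215 and the lock about (0.467, 0.261), consistent with the box's measured corners. I'm moving above the key, jaws across its thickness.

drive_tool --targets "-0.3 -10 0 20 0 0 -0.14; -0.3 -20 0 45 0 0 -0.28; -0.3 -30 0 70 0 0 -0.43; -0.3 -39 0 95 0 0 -0.57; -0.3 -39 0 105 0 0 -0.71; -0.3 -39 0 105 0 0 -0.85; -0.3 -39 0 105 0 0 -1.0; -0.3 -39 0 105 0 0 -1.14; -0.3 -39 0 105 0 0 -1.28; -0.3 -39 0 105 0 0 -1.42" --grip_force 40

```text
time_s: 1.15
ee_pos: [0.4857, -0.0, 0.126]
eef_rot: [-2.376, -2.054, 0.001]
contact_force: [-0.3, 0.4, -0.9]
grip_width: 0.0554
```

```bash
python3 - <<'E'
from h import *
s=telemetry.sense();im=snapshot("wrist");s2=telemetry.sense()
print(s["time_s"],s["ee_pos"],s2["ee_pos"],s["eef_rot"],s["grip_width"])
cv2.imwrite("pics/w1.png",im[:,:,::-1]);
crop(im,150,120,210,220,3.5,"pics/c1.png")
for P in [[.4856,-.001,.087],[.4856,-.001,.03]]: print(proj("wrist",[P],s2))
E
```

```text
1.15 [ 0.4857 -0.      0.126 ] [0.4857 0.     0.126 ] [-2.3762 -2.0543  0.0009] 0.05537762960613798
[[255.8084 220.1143]]
[[256.3451 192.3059]]
```

View pics/w1.png

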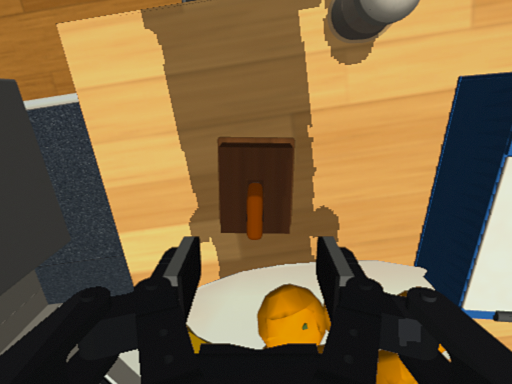

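The picture shows the key head edge-on at (255, 183–240), stand top between columns 219 and 293; within 1 mm of prediction. Next: descend and grip.

drive_tool --targets "-0.3 -1 0 20 0 0 0; -0.3 -1 0 45 0 0 0; -0.3 -1 0 62 0 0 0; -0.3 -1 0 72 0 0 0; 0.3 -1 0 72 0 0 0; 0.6 -1 0 72 0 0 0; 1 -1 0 72 0 0 0; 1 -1 0 72 0 0 0; 1 -1 0 72 0 0 0; 1 -1 0 72 0 0 0" --grip_force 50

```text
time_s: 2.2
ee_pos: [0.4867, -0.0013, 0.0552]
eef_rot: [2.381, 2.046, 0.002]
contact_force: [-0.1, -1.4, 4.9]
grip_width: 0.0092
```

```bash
python3 - <<'E'
from h import *
s=telemetry.sense();im=snapshot("side")
print({k:s[k] for k in("ee_pos","eef_rot","grip_width","contact_force","torque")})
crop(im,190,150,160,150,4,"pics/s2.png")
E
```

```text
{'ee_pos': array([ 0.4867, -0.0013,  0.0552]), 'eef_rot': array([2.3813, 2.0463, 0.0018]), 'grip_width': 0.009159270084020893, 'contact_force': array([-0.0787, -1.4   ,  4.9345]), 'torque': array([-0.3149,  0.111 , -0.0039])}
```

View pics/s2.png

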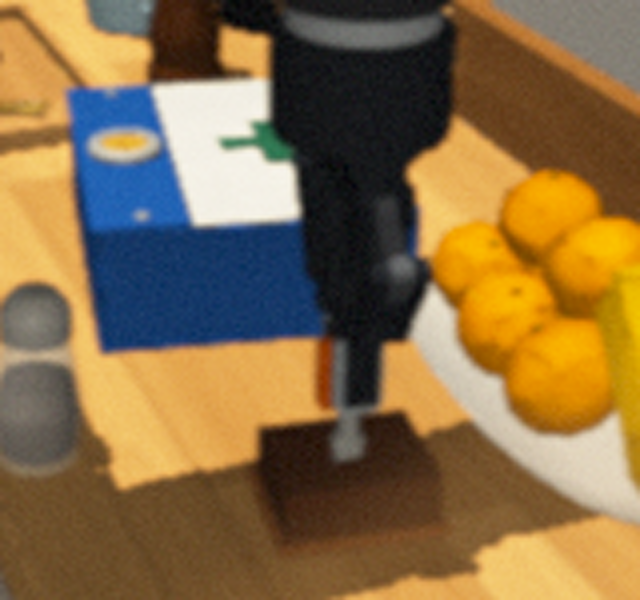

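The key is pinched (9.2 mm opening) at TCP (0.4867, −0.0013, 0.0552), so TCP = tip + 45 mm. Next: lift straight out and carry it over the lock.

```bash
python3 - <<'E'
from h import *
c=calibration("wrist");s={"ee_pos":np.array([.5243,0,.2305]),"eef_rot":np.array([-3.1416,0,.0031])}
print(onz("wrist",[(82,77)],.09,s), onz("scene",[(221,284)],.0))
E
```

```text
[[0.3773 0.0866 0.09  ]] [[0.369  0.0913 0.    ]]
```

drive_tool --targets "1 0 0 -8 0 0 0; 1 0 0 -20 0 0 0; 1 0 0 -40 0 0 0; 1 0 0 -70 0 0 0; 1 20 -5 -95 0 0 0.03; 1 55 -12 -115 0 0 0.06; 1 95 -22 -115 0 0 0.09; 1 135 -31 -115 0 0 0.12; 1 175 -40 -115 0 0 0.15; 1 210 -48 -115 0 0 0.18"

```text
time_s: 3.25
ee_pos: [0.4691, 0.216, 0.1696]
eef_rot: [-2.557, -1.824, -0.0]
contact_force: [0.4, 0.1, -0.0]
grip_width: 0.0092
```

drive_tool --targets "1 20 -8 0 0 0 0; 1 41 -16 0 0 0 0; 1 41 -16 0 0 0 0; 1 41 -16 0 0 0 0"

```text
time_s: 3.65
ee_pos: [0.4675, 0.2578, 0.1692]
eef_rot: [-2.556, -1.827, 0.002]
contact_force: [-0.2, 0.2, -0.9]
grip_width: 0.0094
```

```bash
python3 - <<'E'
from h import *
s=telemetry.sense();im=snapshot("wrist");im2=snapshot("scene")
print({k:s[k] for k in("ee_pos","eef_rot","grip_width","contact_force","torque")})
np.save("w3.npy",im);
crop(im,190,120,140,150,5,"pics/w3.png"); crop(im2,160,110,80,100,6,"pics/sc3.png")
E
```

```text
{'ee_pos': array([0.4675, 0.2578, 0.1692]), 'eef_rot': array([-2.5558, -1.8267,  0.0017]), 'grip_width': 0.009363524521883061, 'contact_force': array([-0.1667,  0.1835, -0.9225]), 'torque': array([ 0.0318, -0.0665,  0.0448])}
```

View pics/w3.png

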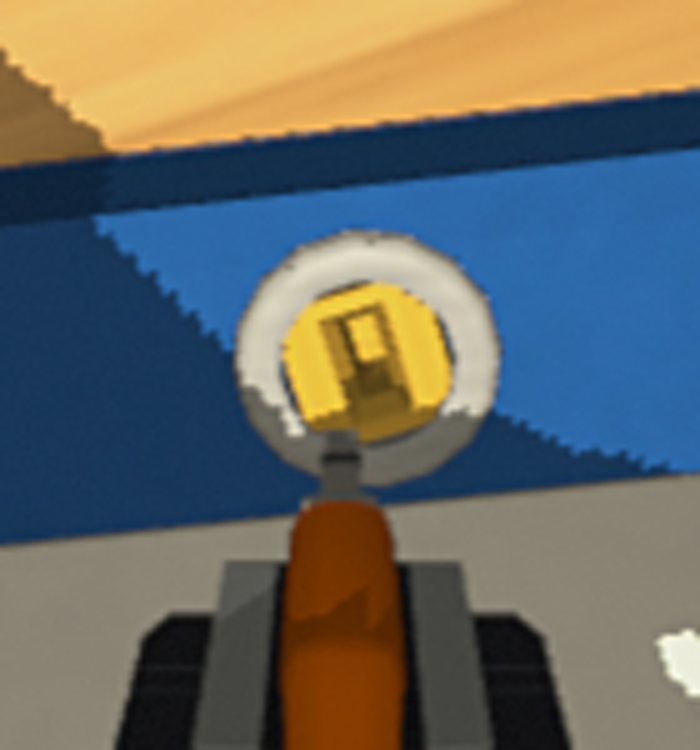

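View pics/sc3.png

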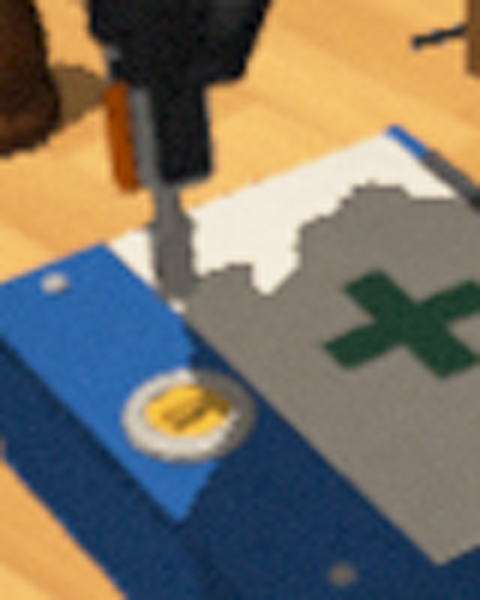

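Wrist view: bezel centred at crop (368,358), keyway tilted inside it, key nose at crop (342,435). Now a closer look at the keyway for its angle.

```bash
python3 - <<'E'
from h import *
im=np.load("w3.npy")
a=im[164:218,234:294].astype(float);a=np.clip(a*1.2,0,255).astype(np.uint8)
b=cv2.resize(a[:,:,::-1],None,fx=12,fy=11*12/11,interpolation=cv2.INTER_CUBIC)
cv2.imwrite("pics/w3z.png",b[:600*2])
E
```

```text
(no output)
```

View pics/w3z.png

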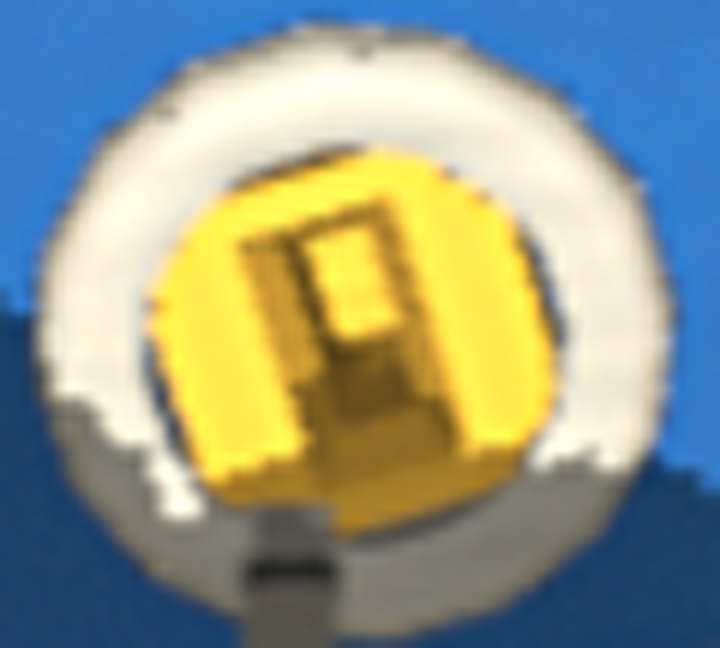

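```bash
python3 - <<'E'
from h import *
s={"ee_pos":np.array([.4675,.2578,.1692]),"eef_rot":np.array([-2.5558,-1.8267,.0017])}
Z=lambda a:[(234+x/12-.46,164+y/12-.46) for x,y in a]
c=onz("wrist",Z([(352,331)]),.0775,s);print("bezel",c)
p=onz("wrist",Z([(243,240),(388,200),(460,440),(300,450)]),.076,s);print(p)
A=lambda a,b:np.arctan2(*(p[b]-p[a])[1::-1])
print("long",A(0,3),A(1,2),"short",A(0,1)-np.pi/2, "len",np.linalg.norm(p[1]-p[0]))
m=(p[0]+p[1])/2
for th in(-.25,-.3,-.35,-.4,-.45,-.5): print(th,m+.009*np.array([np.cos(th),np.sin(th),0]))
q=onz("wrist",Z([(292,512)]),.124,s);print("tip edge",q)
T=np.eye(4);T[:3,:3]=R.from_rotvec(s["eef_rot"]).as_matrix()
for d in([0,-.0055,.045],[0,.0,.045],[0,-.0065,.045],[-.001,-.0065,.045]):
    P=s["ee_pos"]+T[:3,:3]@np.array(d);u=proj("wrist",[P],s)[0];print(d,P,(u-[234,164]+.46)*12)
E
```

```text
bezel [[0.4666 0.2622 0.0775]]
[[0.459  0.2574 0.076 ]
 [0.4595 0.267  0.076 ]
 [0.4763 0.2663 0.076 ]
 [0.4736 0.2563 0.076 ]]
long -0.07655314678372246 -0.040044504556529165 short -0.04944187469563066 len 0.009583199496957741
-0.25 [0.468 0.26  0.076]
-0.3 [0.4679 0.2596 0.076 ]
-0.35 [0.4677 0.2591 0.076 ]
-0.4 [0.4676 0.2587 0.076 ]
-0.45 [0.4674 0.2583 0.076 ]
-0.5 [0.4672 0.2579 0.076 ]
tip edge [[0.4611 0.2601 0.124 ]]
[0, -0.0055, 0.045] [0.4623 0.2596 0.1242] [288.7442 536.0773]
[0, 0.0, 0.045] [0.4675 0.2578 0.1242] [288.6677 635.0383]
[0, -0.0065, 0.045] [0.4613 0.2599 0.1242] [288.7583 517.914 ]
[-0.001, -0.0065, 0.045] [0.461  0.2589 0.1242] [269.44   517.8894]
```

The keyway's long axis is at about −0.05 rad (world), centre about (0.467, 0.262); the held tip is within 0.3 mm of where it should be. Align and come to ~10 mm above it.

drive_tool --targets "1 4 -1 8 0 0 -0.14; 1 4 -1 18 0 0 -0.28; 1 4 -1 26 0 0 -0.28; 1 4 -1 32 0 0 -0.28; 1 4 -1 32 0 0 -0.28; 1 4 -1 32 0 0 -0.28"

```text
time_s: 4.35
ee_pos: [0.4685, 0.2616, 0.1373]
eef_rot: [-2.279, -2.162, 0.0]
contact_force: [-0.7, -0.6, -0.1]
grip_width: 0.0088
```

```bash
python3 - <<'E'
from h import *
s=telemetry.sense();im=snapshot("wrist");im2=snapshot("scene");im3=snapshot("side")
print({k:s[k] for k in("ee_pos","eef_rot","grip_width","contact_force","torque")})
np.save("w4.npy",im);
crop(im,220,150,80,90,8,"pics/w4.png"); crop(im2,160,130,70,65,10,"pics/sc4.png");crop(im3,195,140,60,60,10,"pics/si4.png")
print((proj("wrist",[[.467,.262,.076],[.467,.262,.0775]])-[220,150]+.44)*8)
E
```

```text
{'ee_pos': array([0.4685, 0.2616, 0.1373]), 'eef_rot': array([-2.2789, -2.1624,  0.0004]), 'grip_width': 0.008847685971439971, 'contact_force': array([-0.7085, -0.6006, -0.1166]), 'torque': array([ 0.011 , -0.0057, -0.0041])}
[[301.5176 440.5397]
 [301.4736 446.5377]]
```

View pics/w4.png

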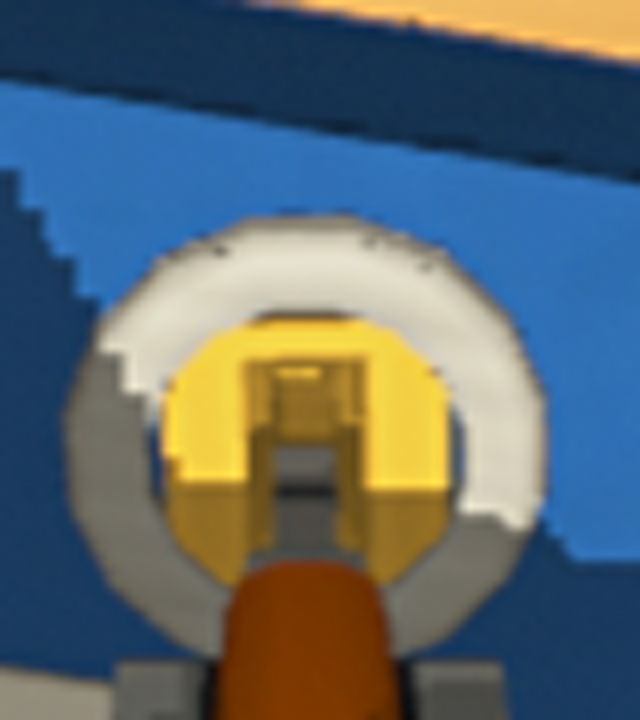

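View pics/sc4.png

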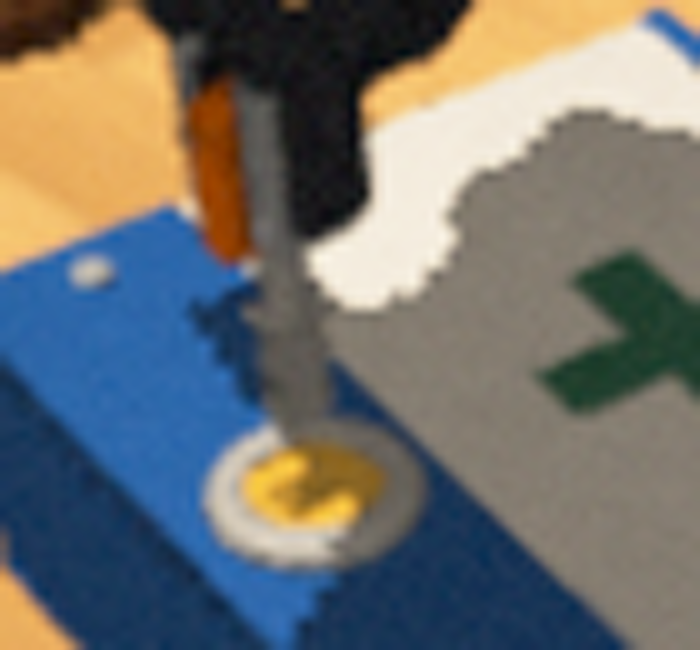

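View pics/si4.png

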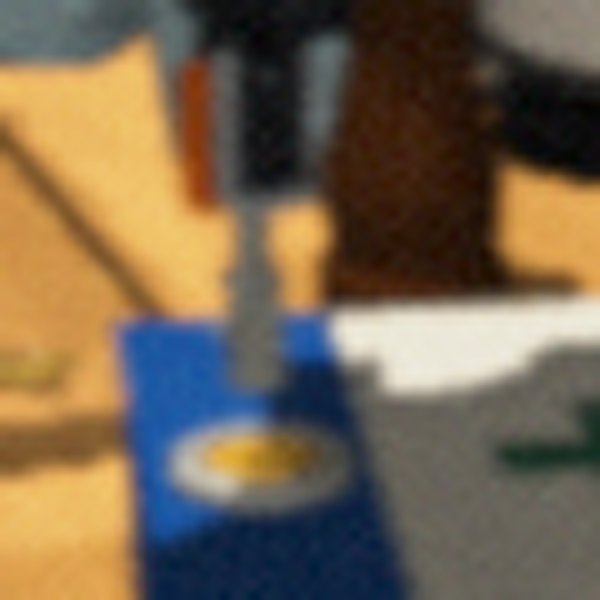

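Wrist view: keyway lead-in spans crop columns 246–368 (centre 307), key blade centred at 306, angle parallel. Going gently in.

drive_tool --targets "1 0 0 4 0 0 0; 1 0 0 8 0 0 0; 1 0 0 12 0 0 0; 1 0 0 15 0 0 0; 1 0 0 17 0 0 0; 1 0 0 19 0 0 0; 1 0 0 20.5 0 0 0; 1 0 0 22 0 0 0; 1 0 0 23 0 0 0; 1 0 0 23 0 0 0"

```text
time_s: 5.5
ee_pos: [0.469, 0.2621, 0.1145]
eef_rot: [2.277, 2.164, 0.002]
contact_force: [1.3, -0.4, -1.0]
grip_width: 0.0093
```

drive_tool --targets "1 0 0 2 0 0 0; 1 0 0 4 0 0 0; 1 0 0 6 0 0 0; 1 0 0 8 0 0 0; 1 0 0 10 0 0 0; 1 0 0 12 0 0 0; 1 0 0 13 0 0 0; 1 0 0 13 0 0 0"

```text
time_s: 6.3
ee_pos: [0.469, 0.262, 0.1013]
eef_rot: [2.277, 2.164, 0.001]
contact_force: [4.9, -0.2, 0.0]
grip_width: 0.0094
```

drive_tool --targets "1 0 0.4 1 0 0 0; 1 0 0.4 2 0 0 0; 1 0 0.4 3 0 0 0; 1 0 0.4 3.5 0 0 0; 1 0 0.4 3.5 0 0 0"

```text
time_s: 6.8
ee_pos: [0.4691, 0.262, 0.0978]
eef_rot: [2.277, 2.164, 0.001]
contact_force: [3.7, 0.3, 1.3]
grip_width: 0.0091
```

drive_tool --targets "1 0 0.6 0.5 0 0 0; 1 0 0.6 1 0 0 0; 1 0 0.6 1.3 0 0 0; 1 0 0.6 1.3 0 0 0"

```text
time_s: 7.2
ee_pos: [0.4692, 0.262, 0.0971]
eef_rot: [-2.277, -2.164, -0.0]
contact_force: [1.9, -0.1, 6.2]
grip_width: 0.0091
```

```bash
python3 - <<'E'
from h import *
s=telemetry.sense();im2=snapshot("scene");im3=snapshot("side")
print({k:s[k] for k in("q","ee_pos","eef_rot","grip_width","contact_force","torque")})
a=cv2.resize(im2[130:195,160:230,::-1],(560,520),interpolation=2);b=cv2.resize(im3[140:200,195:255,::-1],(520,520)[:2],interpolation=2)[:, :240]
cv2.imwrite("pics/5.png",np.hstack([a,b]))
E
```

```text
{'q': array([ 0.5089,  0.3733, -0.344 ,  0.8536,  0.0005,  0.5596]), 'ee_pos': array([0.4692, 0.262 , 0.0971]), 'eef_rot': array([-2.2767, -2.1641, -0.0002]), 'grip_width': 0.009094516575010054, 'contact_force': array([ 1.8851, -0.0523,  6.1893]), 'torque': array([-0.1329, -0.4472,  0.0301])}
```

View pics/5.png

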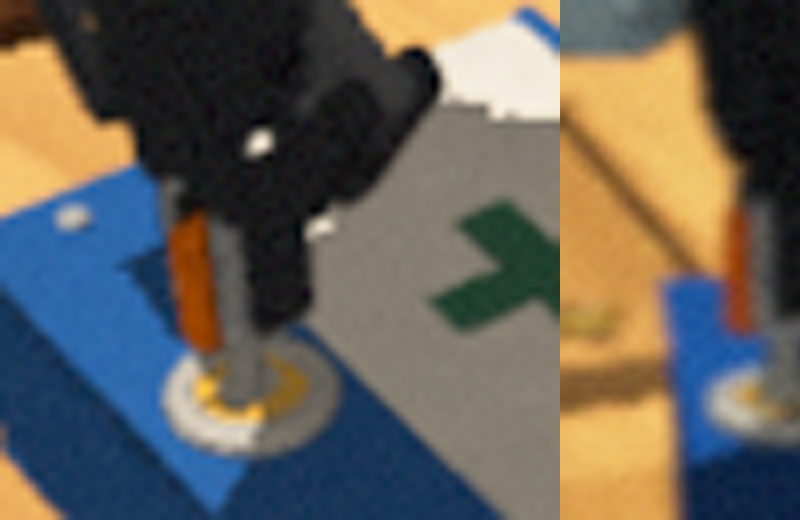

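Floor felt at 6 N, TCP z 0.0971 (tip 0.052): the key is fully home. I'm easing off slightly and starting to turn clockwise about the key's axis (1.5 mm behind TCP in tool y).

drive_tool --targets "1 0 0 -0.5 0 0 0; 1 -0.1 0 -0.5 0 0 0.07; 1 -0.2 0 -0.5 0 0 0.14; 1 -0.3 0 -0.5 0 0 0.21; 1 -0.4 -0.1 -0.5 0 0 0.28; 1 -0.5 -0.1 -0.5 0 0 0.35; 1 -0.5 -0.1 -0.5 0 0 0.35"

```text
time_s: 8.0
ee_pos: [0.4692, 0.2613, 0.0971]
eef_rot: [-2.619, -1.735, 0.0]
contact_force: [3.2, 0.3, 4.3]
grip_width: 0.009
```

```bash
cat > r.py <<'E'
from h import *
s=telemetry.sense()
r=R.from_rotvec(s["eef_rot"]).as_matrix();print(s["time_s"],"yaw",np.arctan2(r[1,0],r[0,0]),s["ee_pos"],"F",s["contact_force"],"M",s["torque"],"eff6",s["effort"][5],"q6",s["q"][5],s["grip_width"])
print("F in tool",r.T@s["contact_force"],"M tool",r.T@s["torque"])
E
python3 r.py
```

```text
8.0 yaw 1.1702288909703014 [0.4692 0.2613 0.0971] F [3.1507 0.3129 4.2878] M [-0.1816 -0.5764  0.0234] eff6 0.3385107032954693 q6 0.9087062433116354 0.008970744563530019
F in tool [ 1.5164  2.7788 -4.2882] M tool [-0.6015  0.0575 -0.0234]
```

drive_tool --targets "1 -0.1 0.1 -0.3 0 0 0.07; 1 -0.2 0.1 -0.3 0 0 0.14; 1 -0.3 0.1 -0.3 0 0 0.21; 1 -0.4 0 -0.3 0 0 0.28; 1 -0.5 0 -0.3 0 0 0.35; 1 -0.5 0 -0.3 0 0 0.35"

```text
time_s: 8.6
ee_pos: [0.4691, 0.261, 0.0972]
eef_rot: [-2.88, -1.254, 0.0]
contact_force: [2.3, 0.5, 1.7]
grip_width: 0.0094
```

```bash
python3 r.py; python3 - <<'E'
from h import *
im=snapshot("wrist");im2=snapshot("scene")
a=cv2.resize(im2[130:195,160:230,::-1],(400,371),interpolation=2);b=cv2.resize(im[150:270,200:320,::-1],(371,371),interpolation=2)
cv2.imwrite("pics/6.png",np.hstack([a,b]))
E
```

```text
8.6 yaw 0.8215871778271481 [0.4691 0.261  0.0972] F [2.289  0.4639 1.6767] M [ 0.0132 -0.7731  0.0522] eff6 0.33295266330242157 q6 1.2568636124375145 0.009425919856530456
F in tool [ 1.8986  1.3597 -1.6771] M tool [-0.5571  0.5361 -0.0523]
```

View pics/6.png

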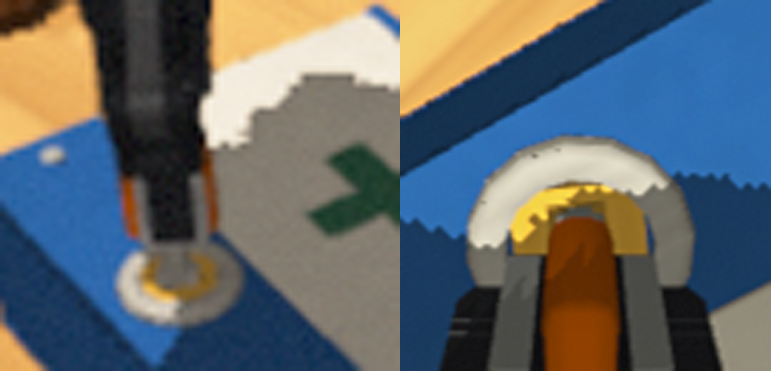

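The key turns with the gripper (head seen along the tool in both views), moment only friction. Continuing.

drive_tool --targets "1 -0.1 0.1 0 0 0 0.05; 1 -0.1 0.1 0 0 0 0.1; 1 -0.2 0.1 0 0 0 0.15; 1 -0.2 0.1 0 0 0 0.2; 1 -0.2 0.1 0 0 0 0.2"

```text
time_s: 9.2
ee_pos: [0.4691, 0.2609, 0.0972]
eef_rot: [-2.991, -0.961, 0.0]
contact_force: [3.2, 0.5, 2.2]
grip_width: 0.0094
```

```bash
python3 r.py
```

```text
9.2 yaw 0.6217044737324382 [0.4691 0.2609 0.0972] F [3.2494 0.516  2.1542] M [ 0.1307 -0.6989 -0.0026] eff6 0.2498097438365221 q6 1.4564484102658601 0.009431893049971631
F in tool [ 2.9421  1.4725 -2.1544] M tool [-0.3008  0.6443  0.0024]
```

drive_tool --targets "1 0 0.1 0 0 0 0.05; 1 0.1 0.1 0 0 0 0.1; 1 0.1 0.1 0 0 0 0.15; 1 0.1 0.1 0 0 0 0.15"

```text
time_s: 9.6
ee_pos: [0.469, 0.2607, 0.0972]
eef_rot: [-3.054, -0.735, 0.001]
contact_force: [2.1, 1.2, 2.8]
grip_width: 0.0094
```

```bash
python3 r.py
```

```text
9.6 yaw 0.47209663676095126 [0.469  0.2607 0.0972] F [2.1181 1.245  2.8197] M [ 0.171  -0.6194  0.0652] eff6 0.24778014980256557 q6 1.6058843524495254 0.00937211764144308
F in tool [ 2.4514 -0.1467 -2.8207] M tool [-0.1294  0.6294 -0.0654]
```

drive_tool --targets "1 -0.1 0 0 0 0 0.04; 1 -0.1 0 0 0 0 0.08; 1 -0.1 0 0 0 0 0.12; 1 -0.1 0 0 0 0 0.12"

```text
time_s: 10.0
ee_pos: [0.4689, 0.2607, 0.0972]
eef_rot: [-3.093, -0.551, 0.001]
contact_force: [1.9, 1.6, 2.3]
grip_width: 0.0093
```

```bash
python3 r.py; python3 - <<'E'
from h import *
im3=snapshot("side");crop(im3,195,130,110,90,5,"pics/7.png")
E
python3 r.py
```

```text
10.0 yaw 0.3523163710518209 [0.4689 0.2607 0.0972] F [1.9045 1.5755 2.3081] M [ 0.1239 -0.5727  0.0148] eff6 0.20273647271096706 q6 1.7256637847405762 0.009326533349021105
F in tool [ 2.3302 -0.8222 -2.3089] M tool [-0.0814  0.5803 -0.0149]
10.05 yaw 0.35247704141665154 [0.4689 0.2607 0.0972] F [2.996  0.5906 2.4415] M [ 0.169  -0.5447  0.0207] eff6 0.07122849114239216 q6 1.725486337998774 0.009367667872420644
F in tool [ 3.0146  0.4792 -2.4429] M tool [-0.0294  0.5696 -0.0209]
```

View pics/7.png

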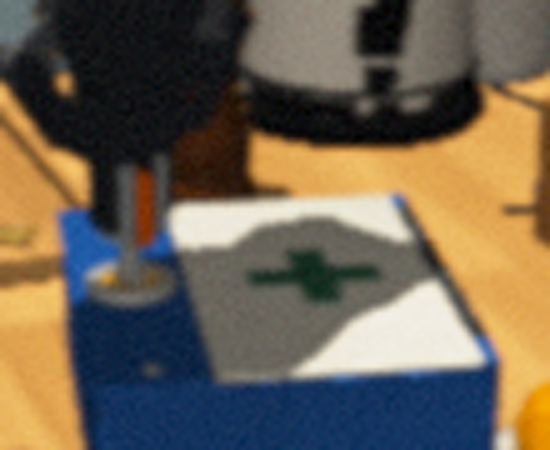

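Lid still shut, torque still friction only. Continuing.

drive_tool --targets "1 -0.1 0 0 0 0 0.04; 1 -0.1 0 0 0 0 0.08; 1 -0.1 0 0 0 0 0.12; 1 -0.1 0 0 0 0 0.12"

```text
time_s: 10.45
ee_pos: [0.4687, 0.2605, 0.0972]
eef_rot: [-3.121, -0.363, 0.001]
contact_force: [1.0, 0.4, 2.4]
grip_width: 0.009
```

```bash
python3 r.py
```

```text
10.45 yaw 0.23170295664898774 [0.4687 0.2605 0.0972] F [0.992  0.3502 2.3673] M [ 0.1121 -0.3297  0.0027] eff6 0.16086875461041927 q6 1.8462406721881848 0.008956478668720113
F in tool [ 1.0441 -0.1134 -2.3681] M tool [ 0.0334  0.3466 -0.0028]
```

drive_tool --targets "1 -0.1 0 0 0 0 0.04; 1 -0.1 0 0 0 0 0.08; 1 -0.1 0 0 0 0 0.1; 1 -0.1 0 0 0 0 0.1"

```text
time_s: 10.85
ee_pos: [0.4686, 0.2605, 0.0972]
eef_rot: [3.135, 0.206, -0.001]
contact_force: [2.2, 1.0, 2.0]
grip_width: 0.0091
```

```bash
python3 r.py;python3 - <<'E'
from h import *
im3=snapshot("side");crop(im3,195,130,110,90,5,"pics/8.png")
E
python3 r.py
```

```text
10.85 yaw 0.13132346153630656 [0.4686 0.2605 0.0972] F [2.2428 1.0243 1.9795] M [ 0.1936 -0.405  -0.0021] eff6 0.09338831529021263 q6 1.9466998391673542 0.009092777877140848
F in tool [ 2.3563 -0.7219 -1.9809] M tool [0.1389 0.4269 0.002 ]
10.9 yaw 0.13143552920763513 [0.4686 0.2605 0.0972] F [ 1.501  -0.7415  2.1544] M [ 0.0976 -0.3871  0.0092] eff6 0.027785228448919952 q6 1.9465845205016892 0.008912682063319289
F in tool [ 1.3896  0.9317 -2.1553] M tool [ 0.046   0.3966 -0.0092]
```

View pics/8.png

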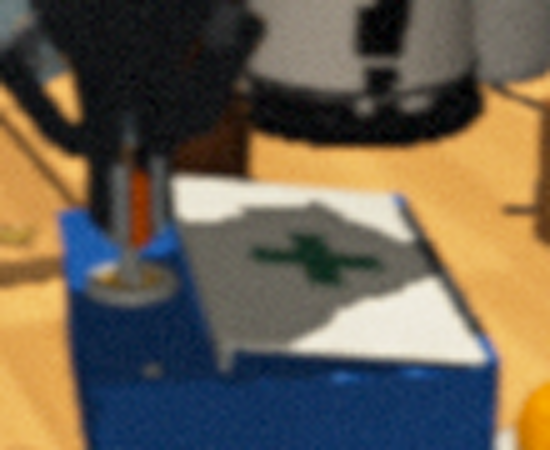

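The lid has sprung up (front edge raised in the side view). Feeling on for the stop in small steps.

drive_tool --targets "1 0 0 0 0 0 0.03; 1 0 0 0 0 0 0.06; 1 0 0 0 0 0 0.06"

```text
time_s: 11.2
ee_pos: [0.4687, 0.2605, 0.0972]
eef_rot: [3.139, 0.109, -0.001]
contact_force: [1.6, 0.1, 2.5]
grip_width: 0.0092
```

```bash
python3 r.py
```

```text
11.2 yaw 0.06937742644542047 [0.4687 0.2605 0.0972] F [1.6196 0.1014 2.5322] M [ 0.1337 -0.3525  0.0094] eff6 0.15502546448260546 q6 2.008601395834418 0.0092109709930652
F in tool [ 1.6216  0.0116 -2.5329] M tool [ 0.1089  0.3609 -0.0094]
```

drive_tool --targets "1 0 0 0 0 0 0.03; 1 0 0 0 0 0 0.05; 1 0 0 0 0 0 0.05"

```text
time_s: 11.5
ee_pos: [0.4688, 0.2605, 0.0972]
eef_rot: [3.141, 0.031, -0.001]
contact_force: [0.9, 0.3, 2.7]
grip_width: 0.0098
```

```bash
python3 r.py
```

```text
11.5 yaw 0.019535859042942392 [0.4688 0.2605 0.0972] F [0.9372 0.2643 2.688 ] M [ 0.0463 -0.2718  0.1316] eff6 0.1673864247277379 q6 2.0584386941888337 0.009784270538685365
F in tool [ 0.9413 -0.2453 -2.6884] M tool [ 0.0409  0.2727 -0.1315]
```

```bash
python3 - <<'E'
from h import *
for i in range(3):
    snapshot("side");s=telemetry.sense();print(s["torque"],s["contact_force"])
im=snapshot("wrist");crop(im,190,130,140,110,5,"pics/9.png")
E
```

```text
[-0.0331 -0.2562  0.0645] [2.0881 0.7597 2.3162]
[-0.0026 -0.2623  0.074 ] [1.02   0.504  2.8932]
[-0.0283 -0.2444  0.1182] [1.4432 0.3328 1.3637]
```

View pics/9.png

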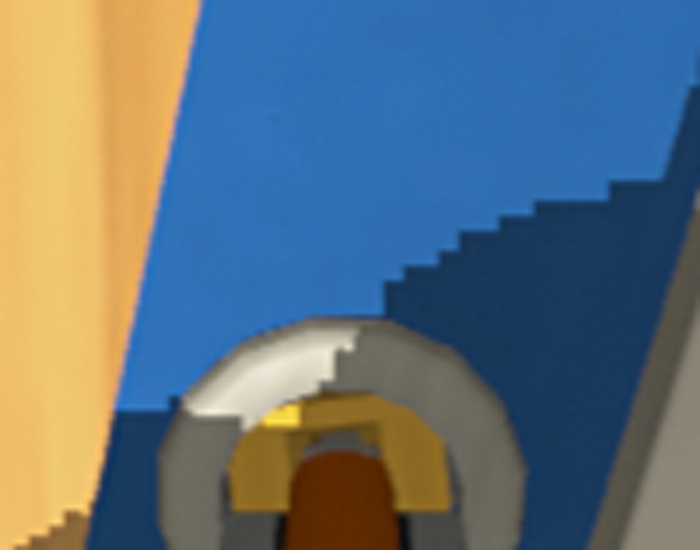

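Moment averages ~0.09 N·m, keyway lags the key by ~0.09 rad in the wrist view: the stop is being met. A touch more to be sure.

drive_tool --targets "1 0 0 0 0 0 0.02; 1 0 0 0 0 0 0.04; 1 0 0 0 0 0 0.05; 1 0 0 0 0 0 0.05"

```text
time_s: 12.1
ee_pos: [0.4688, 0.2604, 0.0972]
eef_rot: [3.141, -0.047, -0.0]
contact_force: [0.1, 0.1, 1.6]
grip_width: 0.009
```

```bash
python3 r.py; python3 - <<'E'
from h import *
for i in range(2):
    snapshot("side");s=telemetry.sense();print(s["torque"],s["contact_force"])
im=snapshot("wrist");crop(im,210,185,90,60,8,"pics/10.png")
E
```

```text
12.1 yaw -0.030170411383766492 [0.4688 0.2604 0.0972] F [0.0679 0.0676 1.6286] M [-0.118  -0.1883  0.1495] eff6 0.23192262277007103 q6 2.1081483484041152 0.009016515769306765
F in tool [ 0.0654 -0.0691 -1.6286] M tool [-0.1123  0.1919 -0.1494]
[-0.1576 -0.1316  0.22  ] [ 1.1022 -0.4728  1.5555]
[-0.1524 -0.1854  0.1854] [ 0.1579 -0.2623  2.1934]
```

View pics/10.png

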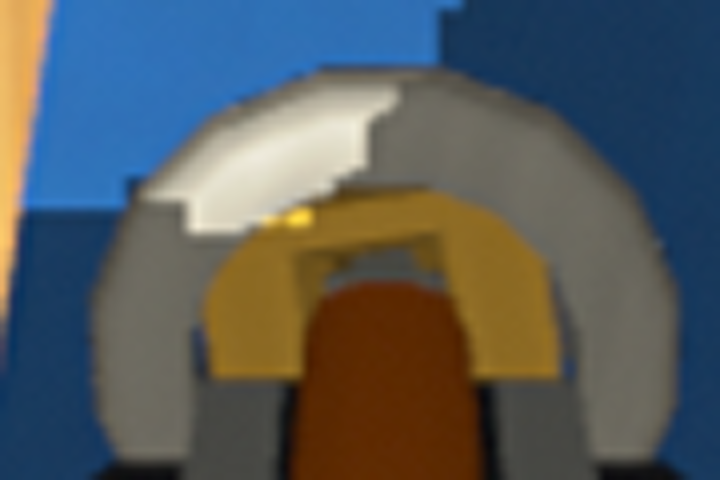

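Moment now ~0.19 N·m: firmly at the stop, not wrenched. Turning back home along the recorded path.

drive_tool --targets "1 0 0 0 0 0 -0.1; 1 0.1 -0.1 0 0 0 -0.2; 1 0.1 -0.2 0 0 0 -0.3; 1 0.2 -0.3 0 0 0 -0.4; 1 0.2 -0.4 0 0 0 -0.5; 1 0.3 -0.5 0 0 0 -0.6; 1 0.3 -0.5 0 0 0 -0.7; 1 0.3 -0.6 0 0 0 -0.8; 1 0.3 -0.7 0 0 0 -0.9; 1 0.4 -0.8 0 0 0 -1.0"

```text
time_s: 13.25
ee_pos: [0.4694, 0.2612, 0.0972]
eef_rot: [2.777, 1.469, -0.0]
contact_force: [0.9, 0.2, 2.2]
grip_width: 0.0093
```

```bash
python3 r.py
```

```text
13.25 yaw 0.9734233542972531 [0.4694 0.2612 0.0972] F [0.8697 0.1649 2.2107] M [-0.1381 -0.172  -0.0784] eff6 0.7734671607613564 q6 1.1053266763286023 0.009282039858794004
F in tool [ 0.6251  0.6265 -2.2107] M tool [-0.2199 -0.0175  0.0785]
```

drive_tool --targets "1 0.1 -0.1 0 0 0 -0.08; 1 0.2 -0.1 0 0 0 -0.16; 1 0.3 -0.2 0 0 0 -0.24; 1 0.4 -0.3 0 0 0 -0.32; 1 0.5 -0.3 0 0 0 -0.4; 1 0.6 -0.4 0 0 0 -0.48; 1 0.7 -0.5 0 0 0 -0.54; 1 0.7 -0.5 0 0 0 -0.54"

```text
time_s: 14.05
ee_pos: [0.4694, 0.2618, 0.0973]
eef_rot: [2.288, 2.152, -0.001]
contact_force: [0.8, -0.8, 1.4]
grip_width: 0.0093
```

```bash
python3 r.py;python3 - <<'E'
from h import *
for i in range(2):
    snapshot("side");s=telemetry.sense();print(s["torque"],s["contact_force"])
E
```

```text
14.05 yaw 1.5092429710610074 [0.4694 0.2618 0.0973] F [ 0.8199 -0.7841  1.3687] M [-0.3492 -0.2201 -0.0584] eff6 -0.27924234978854656 q6 0.5707724891740312 0.009319131218771983
F in tool [-0.7333  0.8668 -1.368 ] M tool [-0.2411 -0.335   0.0585]
[-0.4231 -0.246  -0.0148] [ 1.1054 -1.6383  1.4544]
[-0.4867 -0.2907 -0.0159] [ 0.8228 -1.9158  3.0118]
```

drive_tool --targets "1 0 0 0 0 0 -0.04; 1 0 0 0 0 0 -0.08; 1 0 0 0 0 0 -0.08"

```text
time_s: 14.45
ee_pos: [0.4693, 0.2619, 0.0972]
eef_rot: [2.201, 2.241, -0.001]
contact_force: [1.3, -1.9, 1.8]
grip_width: 0.0089
```

```bash
python3 r.py;python3 - <<'E'
from h import *
for i in range(2):
    snapshot("side");s=telemetry.sense();print(s["torque"],s["contact_force"])
E
```

```text
14.45 yaw 1.5887373445297508 [0.4693 0.2619 0.0972] F [ 1.2771 -1.8636  1.8239] M [-0.5041 -0.3147 -0.0003] eff6 -0.19071502145379782 q6 0.49137823526389135 0.0089096107094323
F in tool [-1.8875  1.2435 -1.8226] M tool [-0.3056 -0.5097  0.0005]
[-0.5262 -0.2446 -0.0308] [ 1.0685 -1.8848  1.5425]
[-0.5124 -0.2294 -0.0485] [ 1.5215 -1.892   2.4916]
```

drive_tool --targets "1 -0.2 0.1 0 0 0 -0.04; 1 -0.2 0.1 0 0 0 -0.08; 1 -0.2 0.1 0 0 0 -0.08"

```text
time_s: 14.85
ee_pos: [0.4693, 0.2619, 0.0973]
eef_rot: [-2.11, -2.328, 0.0]
contact_force: [1.3, -2.0, 1.9]
grip_width: 0.0093
```

```bash
python3 r.py;python3 - <<'E'
from h import *
for i in range(2):
    im=snapshot("wrist");s=telemetry.sense();print(s["torque"],s["contact_force"])
crop(im,210,185,90,60,8,"pics/11.png")
E
```

```text
14.85 yaw 1.6688431812919564 [0.4693 0.2619 0.0973] F [ 1.3019 -2.0333  1.9051] M [-0.4411 -0.1303 -0.0095] eff6 -0.23849322460591793 q6 0.4109694620814823 0.009304473668022097
F in tool [-2.1512  1.0961 -1.9051] M tool [-0.0865 -0.4517  0.0097]
[-0.3961 -0.2196 -0.1294] [ 1.2184 -1.9774  2.0161]
[-0.4345 -0.2642 -0.0905] [ 2.1123 -1.6342  2.2932]
```

View pics/11.png

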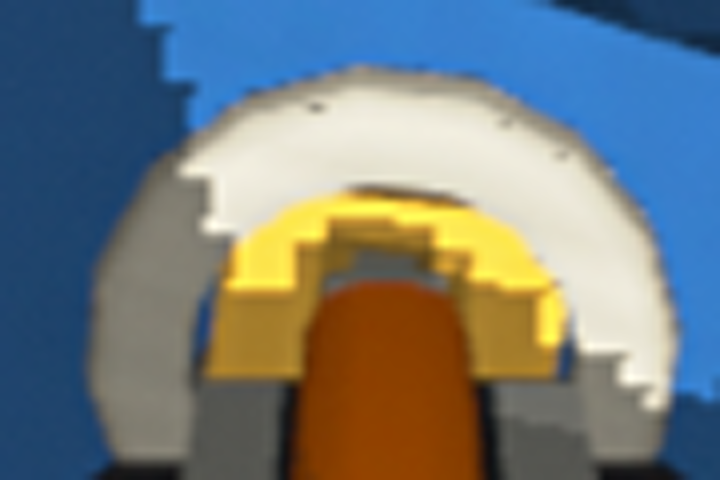

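drive_tool --targets "1 -0.1 0 0 0 0 -0.03; 1 -0.1 0 0 0 0 -0.06; 1 -0.1 0 0 0 0 -0.06"

```text
time_s: 15.25
ee_pos: [0.4693, 0.2619, 0.0972]
eef_rot: [-2.039, -2.389, 0.0]
contact_force: [1.1, -1.7, 2.3]
grip_width: 0.0089
```

```bash
python3 r.py;python3 - <<'E'
from h import *
for i in range(3):
    im=snapshot("side");s=telemetry.sense();print(s["torque"],s["contact_force"])
E
```

```text
15.25 yaw 1.7285558643128014 [0.4693 0.2619 0.0972] F [ 1.103  -1.6648  2.3054] M [-0.3429 -0.1591 -0.257 ] eff6 -0.3994838800281286 q6 0.3511496014600559 0.008903759763539382
F in tool [-1.8171  0.827  -2.306 ] M tool [-0.1033 -0.3635  0.2571]
[-0.3243 -0.1737 -0.2688] [ 0.2972 -1.5358  2.1152]
[-0.3148 -0.0963 -0.2824] [ 1.69   -1.3198  1.8245]
[-0.3327 -0.1293 -0.2684] [-0.3333 -1.0993  2.7621]
```

Home stop felt (−0.27 N·m): easing off to the play's middle, then drawing the key straight out.

drive_tool --targets "1 0 0 0 0 0 0.06; 1 0 0 0 0 0 0.12; 1 0 0 0 0 0 0.17; 1 0 0 0 0 0 0.2; 1 0 0 0 0 0 0.2"

```text
time_s: 15.9
ee_pos: [0.4693, 0.2621, 0.0972]
eef_rot: [-2.266, -2.176, 0.0]
contact_force: [0.8, -0.3, 1.2]
grip_width: 0.0092
```

```bash
python3 r.py;python3 - <<'E'
from h import *
im=snapshot("wrist");s=telemetry.sense();print(s["torque"],s["contact_force"])
crop(im,210,185,90,60,8,"pics/12.png")
E
```

```text
15.9 yaw 1.530158541961887 [0.4693 0.2621 0.0972] F [ 0.771  -0.3387  1.1517] M [-0.2464 -0.0814 -0.0069] eff6 0.1497586676850915 q6 0.5497721856368003 0.009224905535467785
F in tool [-0.3068  0.7837 -1.1521] M tool [-0.0914 -0.2429  0.0069]
[-0.2448 -0.095   0.027 ] [ 0.0186 -1.0907  0.9139]
```

View pics/12.png

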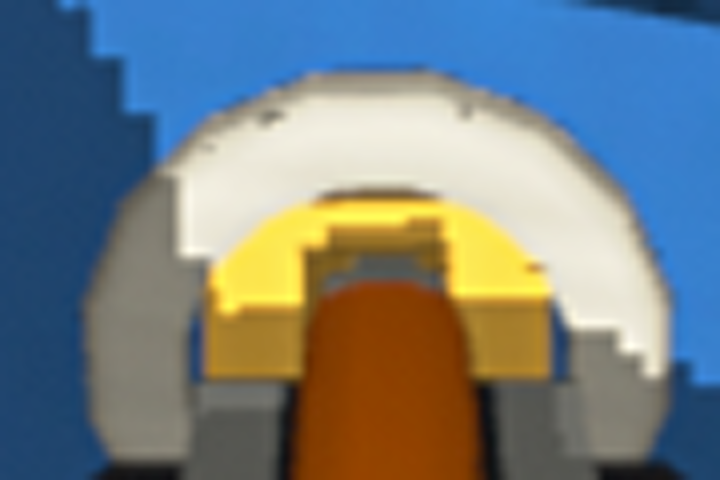

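Keyway and key lie parallel, torque nil. Drawing out slowly.

drive_tool --targets "1 0 0 -2 0 0 0; 1 0 0 -5 0 0 0; 1 0 0 -8 0 0 0; 1 0 0 -12 0 0 0; 1 0 0 -16 0 0 0; 1 0 0 -20 0 0 0; 1 0 0 -24 0 0 0; 1 0 0 -30 0 0 0; 1 0 0 -40 0 0 0; 1 0 0 -55 0 0 0"

```text
time_s: 16.95
ee_pos: [0.4689, 0.2616, 0.1526]
eef_rot: [-2.266, -2.175, 0.002]
contact_force: [0.3, -0.1, 0.1]
grip_width: 0.0094
```

drive_tool --targets "1 0 0 -17 0 0 0; 1 0 0 -17 0 0 0"

```text
time_s: 17.15
ee_pos: [0.4712, 0.2629, 0.1721]
eef_rot: [2.265, 2.175, 0.008]
contact_force: [0.7, 0.7, 0.6]
grip_width: 0.0089
```

```bash
python3 r.py;python3 - <<'E'
from h import *
im=snapshot("wrist");im2=snapshot("scene")
np.save("w13.npy",im)
a=cv2.resize(im[140:230,210:310,::-1],(500,450),interpolation=2);b=cv2.resize(im2[100:190,150:210,::-1],(300,450),interpolation=2)
cv2.imwrite("pics/13.png",np.hstack([a,b]))
E
```

```text
17.15 yaw 1.529987093895726 [0.4712 0.2629 0.1721] F [0.7059 0.6674 0.5848] M [ 0.0134 -0.0402  0.0196] eff6 -3.4422238286424545e-05 q6 0.5497008686840238 0.008896622393531865
F in tool [ 0.6972  0.6807 -0.5799] M tool [-0.0396  0.0151 -0.0196]
```

View pics/13.png

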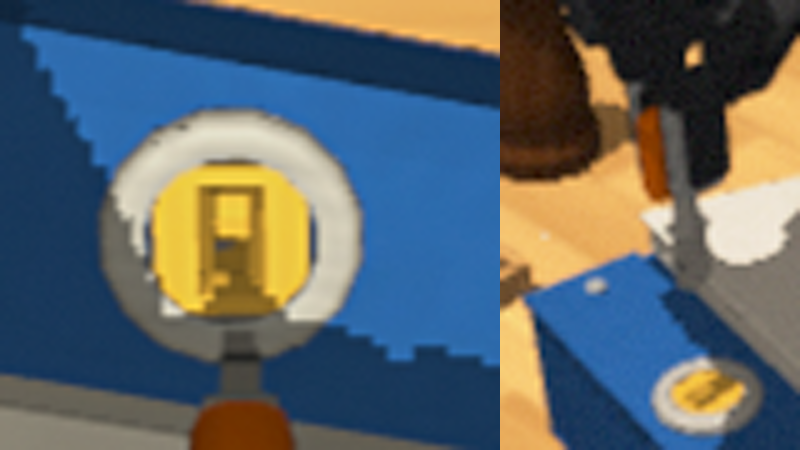

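Key is out; keyway is back along its home angle (image-parallel with tool yaw 1.53), lid up. Check the key in the hand, then go back to the stand.

```bash
python3 - <<'E'
from h import *
im=np.load("w13.npy")
cv2.imwrite("pics/13z.png",cv2.resize(im[190:250,230:290,::-1],(600,600),interpolation=2))
s=telemetry.sense();Rm=R.from_rotvec(s["eef_rot"]).as_matrix()
s0={"ee_pos":np.array([.4712,.2629,.1721]),"eef_rot":np.array([2.265,2.175,.008])};print(s["ee_pos"])
for d in([0,-.0064,.045],[0,-.0064,.0435],[0,-.0071,.0435],):
    u=proj("wrist",[s["ee_pos"]+Rm@np.array(d)],s)[0];print(d,(u-[230,190]+.45)*10)
E
```

```text
[0.4698 0.2621 0.1698]
[0, -0.0064, 0.045] [278.7909 171.8666]
[0, -0.0064, 0.0435] [278.7334 180.1591]
[0, -0.0071, 0.0435] [278.7398 169.4684]
```

View pics/13z.png

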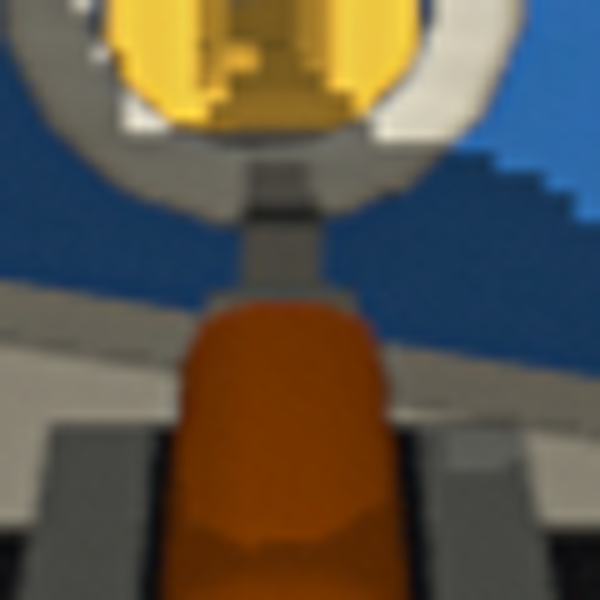

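Tip has shifted only ~0.6 mm in the hand; I correct 0.4 mm for it. Carrying back over the stand.

drive_tool --targets "1 -25 3 0 0 0 0.02; 1 -60 7 0 0 0 0.04; 1 -100 11 0 0 0 0.06; 1 -140 15 0 0 0 0.08; 1 -180 19 0 0 0 0.1; 1 -215 23 10 0 0 0.11; 1 -245 26 30 0 0 0.11; 1 -262 28 50 0 0 0.11; 1 -262.5 28 65 0 0 0.11; 1 -262.5 28 65 0 0 0.11"

```text
time_s: 18.25
ee_pos: [0.4839, -0.0022, 0.1015]
eef_rot: [-2.381, -2.043, 0.007]
contact_force: [-0.7, 0.2, 0.3]
grip_width: 0.0093
```

drive_tool --targets "1 0 0 0 0 0 0; 1 0 0 0 0 0 0"

```text
time_s: 18.45
ee_pos: [0.4872, -0.0011, 0.1048]
eef_rot: [2.381, 2.048, 0.001]
contact_force: [0.2, -0.2, -0.2]
grip_width: 0.0089
```

```bash
python3 r.py;python3 - <<'E'
from h import *
im=snapshot("wrist");im2=snapshot("side")
a=cv2.resize(im[150:250,205:305,::-1],(500,500),interpolation=2);b=cv2.resize(im2[200:290,245:299,::-1],(300,500),interpolation=2)
cv2.imwrite("pics/14.png",np.hstack([a,b]))
print((proj("wrist",[[.4856,-.001,.03]])-[205,150]+.4)*5)
E
```

```text
18.45 yaw 1.4207715308002826 [ 0.4872 -0.0011  0.1048] F [ 0.2061 -0.1554 -0.2183] M [ 0.0354 -0.0103  0.0014] eff6 0.00038037914237065706 q6 0.1477517237484346 0.008948124810292559
F in tool [-0.1228  0.2269  0.2184] M tool [-0.0049  0.0366 -0.0013]
[[263.0929 243.0752]]
```

View pics/14.png

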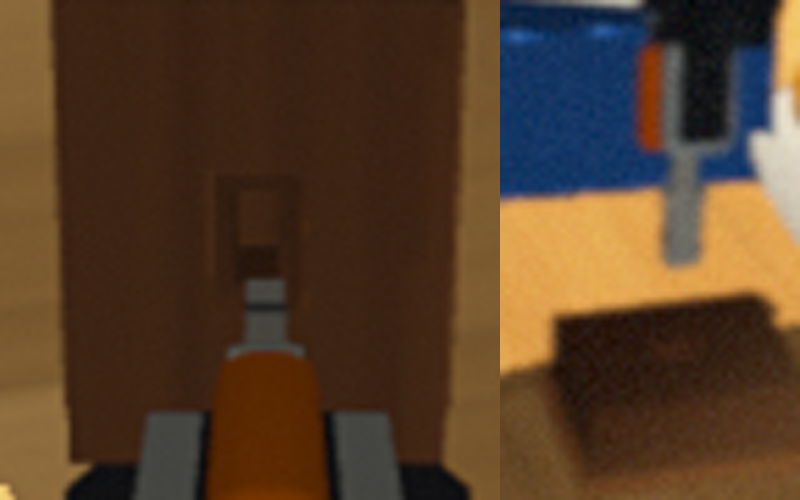

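Slot lead-in spans crop columns 217–301 (centre 259), the blade is at 265, i.e. ~0.8 mm to the right: shift −0.7 mm and lower.

drive_tool --targets "1 -0.7 0 6 0 0 0; 1 -0.7 0 12 0 0 0; 1 -0.7 0 18 0 0 0; 1 -0.7 0 24 0 0 0; 1 -0.7 0 28 0 0 0; 1 -0.7 0 31 0 0 0; 1 -0.7 0 33 0 0 0; 1 -0.7 0 35 0 0 0; 1 -0.7 0 36 0 0 0; 1 -0.7 0 36 0 0 0"

```text
time_s: 19.55
ee_pos: [0.4867, -0.0022, 0.0683]
eef_rot: [2.383, 2.048, 0.0]
contact_force: [0.3, -0.0, -1.2]
grip_width: 0.0093
```

```bash
python3 r.py
```

```text
19.55 yaw 1.419942203885821 [ 0.4867 -0.0022  0.0683] F [ 0.2696 -0.0012 -1.1658] M [-0.0134 -0.0157 -0.0242] eff6 -3.3318182346420144e-06 q6 0.14630444296150058 0.009316268079172216
F in tool [0.0393 0.2667 1.1658] M tool [-0.0175 -0.0109  0.0242]
```

Tip ~7 mm into the slot without force. Lowering to the seat.

drive_tool --targets "1 0 0 2 0 0 0; 1 0 0 4 0 0 0; 1 0 0 6 0 0 0; 1 0 0 8 0 0 0; 1 0 0 10 0 0 0; 1 0 0 11.5 0 0 0; 1 0 0 12.5 0 0 0; 1 0 0 13 0 0 0; 1 0 0 13 0 0 0"

```text
time_s: 20.45
ee_pos: [0.4866, -0.0022, 0.0553]
eef_rot: [-2.382, -2.048, 0.0]
contact_force: [-0.4, 0.7, 0.1]
grip_width: 0.0091
```

```bash
python3 r.py
```

```text
20.45 yaw 1.4199774715144347 [ 0.4866 -0.0022  0.0553] F [-0.4283  0.6813  0.141 ] M [-0.0041  0.0072 -0.0223] eff6 -1.7358296133807016e-06 q6 0.1463167843395834 0.009061020341143816
F in tool [ 0.6092 -0.5258 -0.141 ] M tool [ 0.0065 -0.0051  0.0223]
```

drive_tool --targets "1 0 0 0.5 0 0 0; 1 0 0 1 0 0 0; 1 0 0 1.3 0 0 0; 1 0 0 1.3 0 0 0"

```text
time_s: 20.85
ee_pos: [0.4868, -0.0022, 0.055]
eef_rot: [2.382, 2.047, 0.001]
contact_force: [-2.5, -0.8, 8.3]
grip_width: 0.0092
```

```bash
python3 r.py
```

```text
20.85 yaw 1.4199894768477912 [ 0.4868 -0.0022  0.055 ] F [-2.5439 -0.8471  8.3046] M [ 0.0142  0.6788 -0.0166] eff6 -0.0002307100294274278 q6 0.14630161526309757 0.009151226546354842
F in tool [-1.2192 -2.3819 -8.3063] M tool [ 0.6732 -0.088   0.0166]
```

Seat felt (8 N at TCP z 0.055, the same height as at the first grasp). Easing off and opening.

drive_tool --targets "1 0 0 -0.8 0 0 0; 1 0 0 -0.8 0 0 0; 0.6 0 0 -0.8 0 0 0; 0.3 0 0 -0.8 0 0 0; -0.2 0 0 -0.8 0 0 0; -0.3 0 0 -0.8 0 0 0; -0.3 0 0 -0.8 0 0 0; -0.3 0 0 -0.8 0 0 0"

```text
time_s: 21.65
ee_pos: [0.4866, -0.0022, 0.0547]
eef_rot: [-2.382, -2.048, 0.0]
contact_force: [1.2, 0.4, 0.4]
grip_width: 0.0555
```

drive_tool --targets "-0.3 0 0 -10 0 0 0; -0.3 0 0 -25 0 0 0; -0.3 0 0 -45 0 0 0; -0.3 0 0 -70 0 0 0; -0.3 0 0 -95 0 0 0; -0.3 0 0 -110 0 0 0; -0.3 0 0 -110 0 0 0; -0.3 0 0 -110 0 0 0"

```text
time_s: 22.45
ee_pos: [0.4867, -0.0022, 0.1651]
eef_rot: [2.382, 2.047, 0.001]
contact_force: [-0.6, -0.2, -1.3]
grip_width: 0.0557
```

```bash
python3 r.py;python3 - <<'E'
from h import *
im=snapshot("wrist");im2=snapshot("side");im3=snapshot("scene")
s=telemetry.sense();print("seated head/stand pred",proj("wrist",[[.4856,-.0015,.087],[.4856,-.0015,.03]],s))
a=cv2.resize(im[130:250,205:305,::-1],(375,450),interpolation=2);b=cv2.resize(im2[160:295,195:315,::-1],(400,450),interpolation=2)
cv2.imwrite("pics/15.png",np.hstack([a,b]))
cv2.imwrite("pics/16.png",cv2.resize(im3[120:300,150:360,::-1],(700,600),interpolation=2))
E
```

```text
22.45 yaw 1.4199886100139378 [ 0.4867 -0.0022  0.1651] F [-0.591  -0.1589 -1.2982] M [0.0205 0.012  0.0298] eff6 -2.7568311793402245e-05 q6 0.1463031262517186 0.05567954484622192
F in tool [-0.246  -0.5615  1.2977] M tool [ 0.0149  0.0185 -0.0298]
seated head/stand pred [[258.5165 200.138 ]
 [258.4825 179.7484]]
```

View pics/15.png

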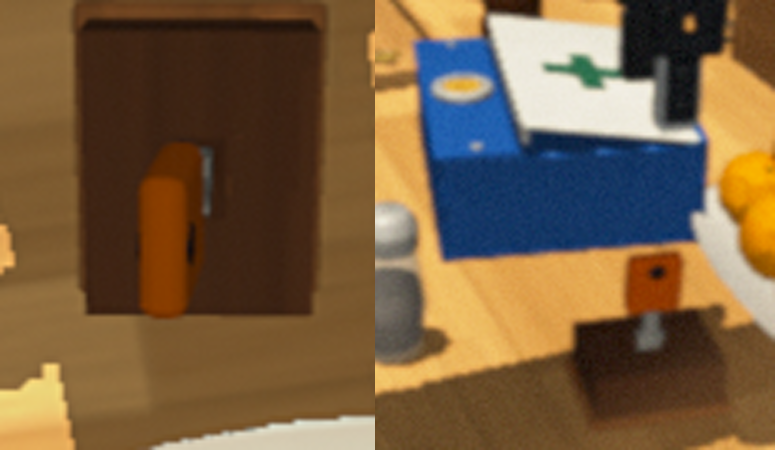

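View pics/16.png

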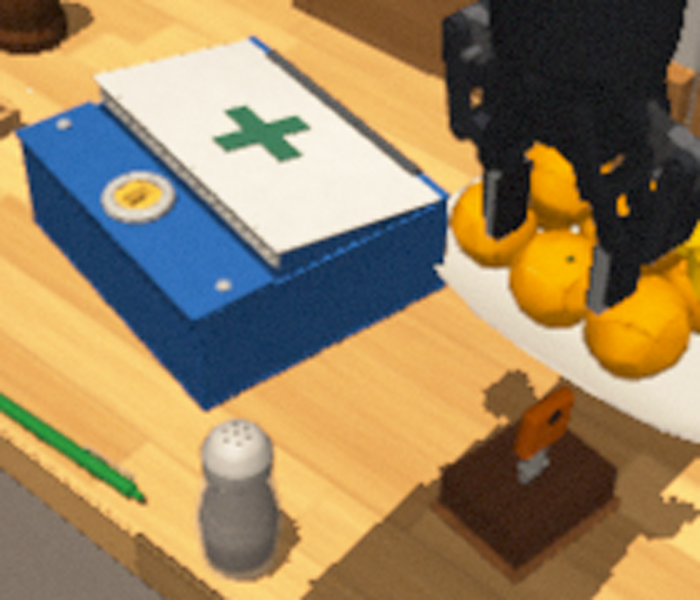

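The key stands in its slot but leans a little to −y in the wrist view; lid is up, lock at home, shaker untouched. Measuring the lean.

```bash
python3 - <<'E'
from h import *
s=telemetry.sense();print(s["time_s"])
W=lambda a:[(205+x/3.75-.37,130+y/3.75-.37) for x,y in a]
print("top face", onz("wrist",W([(163,183),(163,310),(163,246)]),.086,s))
print("stand", onz("wrist",W([(80,28),(322,28),(312,314),(88,314)]),.03,s).mean(0))
im=snapshot("wrist");cv2.imwrite("pics/17.png",cv2.resize(im[160:220,230:290,::-1],(600,600),interpolation=2))
im=snapshot("side");cv2.imwrite("pics/18.png",cv2.resize(im[225:295,250:320,::-1],(600,600),interpolation=2))
E
```

```text
22.6
top face [[ 0.4687 -0.0065  0.086 ]
 [ 0.4941 -0.0105  0.086 ]
 [ 0.4811 -0.0084  0.086 ]]
stand [ 0.4827 -0.0014  0.03  ]
```

View pics/17.png

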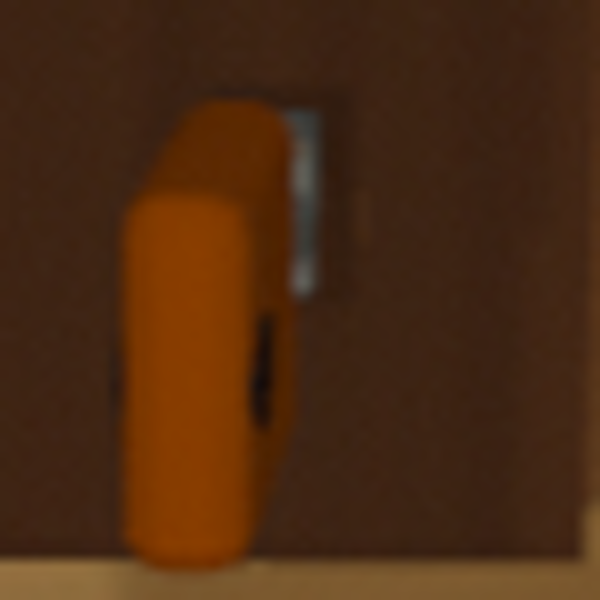

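View pics/18.png

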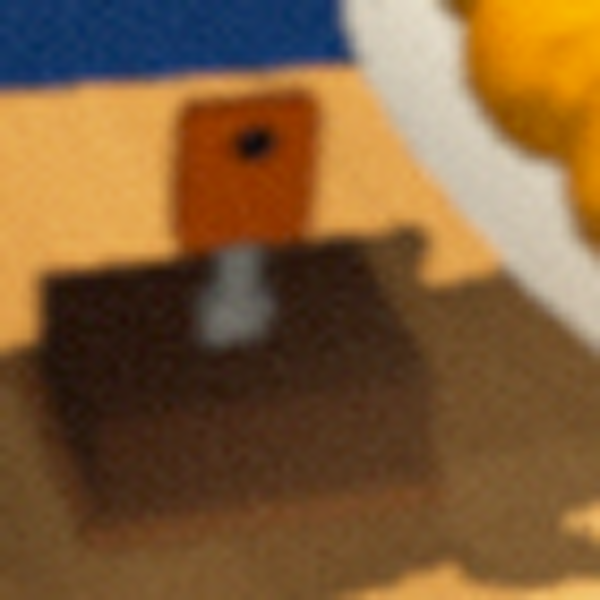

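The lean is ≈0.09–0.1 rad (limit 0.15), allowed by slot play, but I have time: straighten it by a gentle centred squeeze at the original grasp spot and a slow release.

drive_tool --targets "-0.3 0.9 -0.6 30 0 0 0; -0.3 0.9 -0.6 60 0 0 0; -0.3 0.9 -0.6 85 0 0 0; -0.3 0.9 -0.6 100 0 0 0; -0.3 0.9 -0.6 109 0 0 0; 0.2 0.9 -0.6 109 0 0 0; 0.5 0.9 -0.6 109 0 0 0; 0.7 0.9 -0.6 109 0 0 0; 0.8 0.9 -0.6 109 0 0 0; 1 0.9 -0.6 109 0 0 0" --grip_force 20

```text
time_s: 23.7
ee_pos: [0.4871, -0.0014, 0.0567]
eef_rot: [2.381, 2.047, 0.002]
contact_force: [1.2, -1.4, 2.8]
grip_width: 0.0101
```

drive_tool --targets "1 0 0 0 0 0 0; 1 0 0 0 0 0 0; 1 0 0 0 0 0 0"

```text
time_s: 24.0
ee_pos: [0.4871, -0.0014, 0.0566]
eef_rot: [2.381, 2.047, 0.002]
contact_force: [0.4, -1.2, 5.5]
grip_width: 0.0095
```

```bash
python3 r.py
```

```text
24.0 yaw 1.4198827858662992 [ 0.4871 -0.0014  0.0566] F [ 0.3595 -1.2086  5.4747] M [-0.3163  0.0645  0.0059] eff6 -0.0006740953540429473 q6 0.14829728985204502 0.0095126315763842
F in tool [-1.1419  0.5481 -5.4734] M tool [ 0.0162 -0.3224 -0.0065]
```

drive_tool --targets "1 -0.2 0 -0.5 0 0 0; 1 -0.2 0 -0.5 0 0 0; 0.76 -0.2 0 -0.5 0 0 0; 0.74 -0.2 0 -0.5 0 0 0; 0.72 -0.2 0 -0.5 0 0 0; 0.7 -0.2 0 -0.5 0 0 0; 0.68 -0.2 0 -0.5 0 0 0; 0.66 -0.2 0 -0.5 0 0 0; 0.62 -0.2 0 -0.5 0 0 0; 0.58 -0.2 0 -0.5 0 0 0"

```text
time_s: 25.0
ee_pos: [0.4861, -0.0014, 0.0563]
eef_rot: [-2.382, -2.048, 0.0]
contact_force: [1.1, -0.1, -0.6]
grip_width: 0.0179
```

drive_tool --targets "0.5 0 0 0 0 0 0; 0.4 0 0 0 0 0 0; 0.2 0 0 0 0 0 0; 0 0 0 0 0 0 0; -0.3 0 0 0 0 0 0; -0.3 0 0 0 0 0 0; -0.3 0 0 -10 0 0 0; -0.3 0 0 -30 0 0 0; -0.3 0 0 -60 0 0 0; -0.3 0 0 -90 0 0 0"

```text
time_s: 26.0
ee_pos: [0.4857, -0.0014, 0.1477]
eef_rot: [-2.382, -2.047, 0.001]
contact_force: [1.2, 0.1, -0.1]
grip_width: 0.0553
```

drive_tool --targets "-0.3 0 0 -20 0 0 0; -0.3 0 0 -20 0 0 0; -0.3 0 0 -20 0 0 0"

```text
time_s: 26.3
ee_pos: [0.4864, -0.0014, 0.1668]
eef_rot: [2.382, 2.047, 0.002]
contact_force: [0.2, -0.3, -1.0]
grip_width: 0.0551
```

```bash
python3 r.py; python3 - <<'E'
from h import *
im=snapshot("wrist");b=snapshot("side")
cv2.imwrite("pics/19.png",np.hstack([cv2.resize(im[160:220,230:290,::-1],(400,400),interpolation=2),cv2.resize(b[225:295,250:320,::-1],(400,400),interpolation=2)]))
E
```

```text
26.3 yaw 1.4199696805810926 [ 0.4864 -0.0014  0.1668] F [ 0.1981 -0.2633 -0.9512] M [0.0428 0.0219 0.0113] eff6 -3.3169267226185184e-05 q6 0.1479269742689633 0.055051822729280143
F in tool [-0.2308  0.2342  0.9514] M tool [ 0.028   0.039  -0.0113]
```

View pics/19.png

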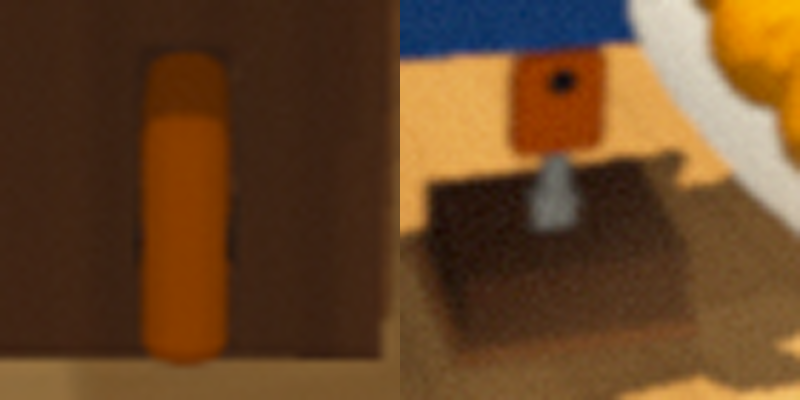

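Now upright. Checking its height against the initial side picture.

```bash
python3 - <<'E'
from h import *
b=snapshot("side");b0=cv2.imread("pics/side0.png")[:,:,::-1]
cv2.imwrite("pics/20.png",np.hstack([cv2.resize(x[225:295,250:320,::-1],(400,400),interpolation=2) for x in(b0,b)]))
for n in("side",):
    for x in(b0,b):
        h=cv2.cvtColor(x[225:270,262:295].astype(np.uint8),cv2.COLOR_RGB2HSV);m=(h[...,0]<12)&(h[...,1]>200)&(h[...,2]>90);v,u=np.nonzero(m);print(len(v),v.min()+225,v.max()+225,u.mean()+262,v.mean()+225)
print(proj("side",[[.4856,-.001,.087],[.4856,-.001,.053],[.4856,-.001,.090],[.4856,-.001,.03]]))
c=snapshot("scene");c0=cv2.imread("pics/scene0.png")[:,:,::-1]
print("diff scene key",[np.abs(c[225:300,270:345].astype(int)-c0[225:300,270:345]).mean()])
for x in(c0,c):
    h=cv2.cvtColor(np.ascontiguousarray(x[225:270,295:325]),cv2.COLOR_RGB2HSV);m=(h[...,0]<12)&(h[...,1]>200)&(h[...,2]>90);v,u=np.nonzero(m);print(len(v),v.min()+225,v.max()+225,u.mean()+295,v.mean()+225)
E
```

```text
108 234 251 276.97222222222223 241.99074074074073
97 234 251 277.08247422680415 241.38144329896906
[[277.8452 233.6154]
 [277.2657 250.6858]
 [277.8973 232.0788]
 [276.8854 261.8856]]
diff scene key [np.float64(7.910874074074074)]
3 245 255 308.3333333333333 249.66666666666666
8 243 255 308.75 249.375
```

View pics/20.png

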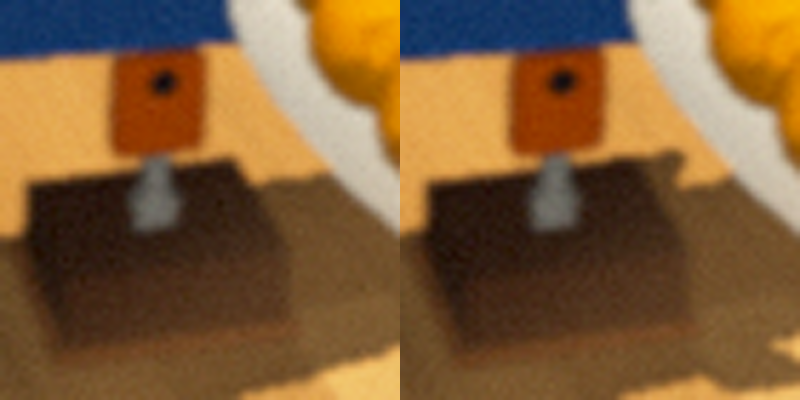

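The key looks the same as at the start (same rows 234–251). Handing in.

```bash
python3 - <<'E'
from h import *
print(telemetry.sense()["time_s"]); print(bot.close_job())
E
```

```text
26.5
the job is handed in; nothing more can be done
None
```

The box is unlocked, the key is back in its stand, and I handed the job in at 26.5 s; no verdict was reported.

**In the lock:**
- **Push home:** I pushed the key in until it met the keyway floor at about 6 N.
- **Turn clockwise:** The gripper had turned about 1.39 rad when the lid sprang up. I felt the stop at about 1.55 rad of gripper turn, with the torque reaching 0.15–0.22 N m.
- **Turn back:** I turned it back until it met the home stop, at about 0.27 N m. That is close to the 0.3 N m wrenching limit but under it. Then I eased off to zero torque and drew the key straight out.

**Back in the stand:** On the first release the key leaned by about 0.1 rad, within the 0.15 limit. I squeezed it gently at its original spot and let go slowly, and it now stands upright.

**Last checks:**
- **Key:** In the side camera its head covers the same pixel rows (234–251) as at the start, so it is fully down.
- **Lid:** It was still up in the overall pictures taken after the first release, and I did not touch the box after that.
- **Lock:** After the key came out, the keyway lay within about 0.02 rad of its starting angle. I judged this by eye from a picture, because the lock's angle cannot be read directly.
- **Gripper and shaker:** The gripper is clear of everything. The shaker looked untouched in those same pictures, though I did not measure its position.

No final check failed.

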